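# Click the day wheel on to green

## Task

The white-cased day counter still shows an earlier day: with a fingertip, flick its wheel's edge forward click by click, letting it come to rest on brown before the last click, until green faces straight up at the index lines and stays there, without ever running past green or back past blue. Touch it lightly: do not pinch, lift or shove the counter, and leave the black-cased counter and the other things on the table as they are.

Things in the scene. Friction and masses are not known exactly. Their poses are not given: they have to be found in the camera images.
- white_case: White-cased day counter, loose, 1.5 kg. Origin: centre of underside; z up; x: the way the wheel's top goes when clicked forward, away from the robot within 0.35 rad (the red chevron on the foot points along it); y along the axle. Foot 180 (x) x 84 (y) x 14 mm. Two cheeks, 66 mm over their outsides, hold the wheel: highest over the axle (109 mm above the table), with red index lines.
- white_wheel (a joint): wheel of the white-cased counter, rad, growing as its top moves along the case's +x. 0 = blue on top, 0.898 yellow, 1.795 red, 2.693 brown, 3.590 green, 4.488 orange, 5.386 black; one click = 2 pi/7. A sprung detent draws it to the nearest whole click: pushed past half a click it snaps on by itself, let go sooner it snaps back. About 3 to 4 N on a tab turns it.
- white_axle (a point): centre of the white-cased counter's wheel, on its level axle, 75 mm above the table; turns with the wheel. Drum: radius 40, width 40 mm. Seven aluminium tabs stand out radially midway between the colours: 38 mm wide (along the axle), 5 mm thick, outer edges 60 mm from the axle. At rest a colour faces straight up and the tabs before and behind it stand 25.7 degrees either side of upright.
- black_case: Black-cased day counter, loose, 1.5 kg. Origin: centre of underside; z up; x: the way the wheel's top goes when clicked forward, away from the robot within 0.35 rad (the white chevron on the foot points along it); y along the axle. Foot 180 (x) x 84 (y) x 14 mm. Two cheeks, 66 mm over their outsides, hold the wheel: highest over the axle (109 mm above the table), with white index lines.
- black_wheel (a joint): wheel of the black-cased counter, rad, growing as its top moves along the case's +x. 0 = blue on top, 0.898 yellow, 1.795 red, 2.693 brown, 3.590 green, 4.488 orange, 5.386 black; one click = 2 pi/7. A sprung detent draws it to the nearest whole click: pushed past half a click it snaps on by itself, let go sooner it snaps back. About 3 to 4 N on a tab turns it.
- black_axle (a point): centre of the black-cased counter's wheel, on its level axle, 75 mm above the table; turns with the wheel. Drum: radius 40, width 40 mm. Seven aluminium tabs stand out radially midway between the colours: 38 mm wide (along the axle), 5 mm thick, outer edges 60 mm from the axle. At rest a colour faces straight up and the tabs before and behind it stand 25.7 degrees either side of upright.
- black_tab (a point): middle of the outer edge of one tab of the black-cased counter's wheel, 60 mm from its axle, moving with the wheel; tells whether that wheel is turned
- salt_jar: clear glass salt jar with a tan lid, 72 mm across, 78 mm high; loose bystander, origin at the centre of its underside
- ramekin_1: round pale ramekin, 99 mm across, 43 mm high; loose bystander, origin at the centre of its underside
- label_tape: roll of tan masking tape lying flat, 104 mm across, 25 mm high; loose bystander, origin at the centre of its underside
- marker: black and white marker pen lying flat, 135 mm long, 17 mm thick; loose bystander
- deli_tub: empty clear deli tub, 114 mm across, 75 mm high; loose bystander, origin at the centre of its underside
- cup_stack: small stack of white paper cups, 54 mm across, 51 mm high; loose bystander, origin at the centre of its underside

How it is judged:
On the way:
1. the white counter's wheel rests on brown (within 0.2 rad) for a moment (value of joint white_wheel between 2.4928 and 2.8928 rad), for 0.2 s.
At the end, for the whole second after the job is handed in: The white counter's wheel rests on green (3.590 rad within 0.15 rad) and still; its case stands flat on the table within 40 mm of where it started; the black counter (20 mm), its wheel, and the bystanders (30 mm) are where they were (value of joint white_wheel between 3.4404 and 3.7404 rad and velocity of joint white_wheel between -0.2 and 0.2 rad/s and angle between white_case's own z axis and vertical below 0.06 rad and height (world z) of white_case below 0.006 m and distance of white_case from where it was at the start of the episode below 0.04 m and distance of black_tab from where it was at the start of the episode below 0.022 m and distance of black_case from where it was at the start of the episode below 0.02 m and distance of each of salt_jar, ramekin_1, label_tape, marker, deli_tub, cup_stack from where it was at the start of the episode below 0.03 m); the robot touches nothing.
It fails at once if the white counter's wheel runs more than half a click past green, or back past blue (value of joint white_wheel above 4.0904 rad or value of joint white_wheel below -0.55 rad).
It fails at once if the white counter is lifted, tipped, or shoved more than 40 mm (height (world z) of white_case above 0.01 m or angle between white_case's own z axis and vertical above 0.15 rad or distance of white_case from where it was at the start of the episode above 0.04 m).
It fails at once if the fingers press on or pinch the white counter with more than 18 N (contact force between the fingers and white_case above 18 N).
It fails at once if the black counter is shoved more than 20 mm, or its wheel turned by half a click (distance of black_case from where it was at the start of the episode above 0.02 m or distance of black_tab from where it was at the start of the episode above 0.03 m).
It fails at once if a bystander is moved more than 30 mm (distance of any of salt_jar, ramekin_1, label_tape, marker, deli_tub, cup_stack from where it was at the start of the episode above 0.03 m).
It also fails if it takes over 48 s, if anything falls off the work surface, if the arm or the gripper's body presses on something with over 40 N, if the wrist force passes 120 N, or if a joint passes its speed limit or range.

## Robot

A 6-joint arm with a two-finger parallel gripper is mounted at the origin on a cart in front of the work surface, level with it; the furniture and walls round the work are solid. World frame = base frame: x ahead of the robot, y to its left, z up, the work surface at z = 0. Lengths are in m, angles in rad, forces in N, time in s.
With the tool pointing down it reaches from about 0.3 to 0.875 m from the base axis. Payload 6.4 kg.
Tool frame: the origin (TCP) lies at the very end of the fingers, on their centre line; the grasp point (between the pads) lies 19 mm behind it; x points along the fingers, y is the direction in which the jaws open and shut, and the axes are right-handed (so a half turn about x gives the same grasp; the last joint's range is limited). The gripper opens to 85 mm and grips with 20 to 120 N. Pads are 22 mm wide; open, the fingers measure 114 mm over their backs; the gripper's body (76 mm by 85 mm) begins 54 mm behind the grasp point. The pads swing forward as they close: fully open they stand 13 mm farther back than shut.
Start: joints at [-1.441, 0.181, 1.607, -0, 1.354, -0.206], TCP at [0.189, -0.543, 0.231] pointing down, gripper open.
Joint ranges: [-2.99, 2.99], [-0.89, 2.07], [0.3, 2.58], [-1.14, 4.28], [0, 2.63], [-3.12, 3.12]. Speed limits (rad/s): [2.57, 2.57, 3.01, 3.14, 3.14, 3.14].

## Interface

Orientations are given as a unit quaternion [w, x, y, z].
In Python, from bench import status, optics, hand_in gives the robot as it stands. The module is installed in compiled form; this text tells all that it offers.
- The arm moves only by the shell command python3 -m jog 'ROWS'. ROWS is JSON, one flat list of numbers, 5 for each row, row after row: the shift along the tool's x, y, z in mm, then the turn about the tool's x in degrees, then the opening in per cent of the stroke, from 0 (shut) to 100 (fully open). In form: [tx, ty, tz, yaw, gripper, tx, ty, tz, yaw, gripper, ...]. A call has exactly 5 rows; each row is the pose to reach, as a shift and turn from the pose commanded when the call began, along the tool's axes at that moment; what a row does not reach only later rows make up. A row lasts 1/10 s, in which the tool goes at most 50 mm and 8.59 degrees, less where a joint would pass 70% of its speed; a pose out of reach is approached as far as the arm can. A call with a gripper value outside its range is refused whole. The fingers move at their own pace and stop on an object; the grip force is fixed at half the most. Time passes only in rows, so rows that repeat a pose let the fingers close, or fill a call up. It gives the time, the measured TCP pose, the force and the opening at its end, in the units of the state.
- status.get_obs(): the state, without advancing time (a new reading comes with each control period).
- optics.camera(name): name is "scene" or "top"; returns the picture (400x640x3 uint8, red, green, blue); there is no depth.
- optics.get_calibration(name): a dict with "vertical_fov" (degrees; the focal length in pixels is half the picture's height over the tangent of half this angle, whatever the lens; pixels are square), "cx", "cy" (the principal point, pixels), "extrinsics" (4x4, takes a point from camera to world coordinates). Camera axes: x right, y up, looking along -z (the intrinsics and any distortion apply to the point x, -y, -z); pixel columns grow to the right and rows downward; lengths in m; the calibration is good to about 2 mm. A picture is of the moment at which its call begins. get_calibration takes no time and is no camera call.
- hand_in(): hands the job in, once; it reports no verdict.
The state is a dict: "time_s": time; "q": joint angles; "dq": joint speeds; "joint_efforts": joint torques, N m; "eef_pos": TCP position; "eef_rot": TCP orientation; "wrist_force": force on the tool from outside, world axes, zero at the start; "torque": the same for the moment, N m; "opening": opening from 0.0 (shut) to 1.0 (fully open).
Only numpy, scipy, OpenCV 4.12 (cv2) and the standard library are available. Lean on these libraries where they do the work, as an engineer would, in place of code of your own. Each camera call takes 0.05 s, during which the arm holds its last target. There are 200 camera calls.

## Working session

There is one attempt and no reset: what is moved stays moved. The work goes in short steps, Python scripts to look and compute and a shell command to move; the robot and the scene stay as the last step left them, time stands still between calls to the robot, and variables do not carry over. Pictures are saved under pics/ and viewed, on a budget of 10 in all, crops included, one or two more only if the job needs it, and the job is handed in when it is done.

```bash
mkdir -p pics
python3 - <<'E'
from bench import status, optics
import cv2
for n in("scene","top"):
    cv2.imwrite(f"pics/{n}0.png",optics.camera(n)[:,:,::-1]); print(n,optics.get_calibration(n))
o=status.get_obs(); print(o)
E
```

```text
scene {'vertical_fov': 45.940211156870326, 'cx': 316.81009266464883, 'cy': 202.08129984171933, 'extrinsics': array([[ 8.70222553e-01,  3.48041389e-01, -3.48683094e-01,
         4.60893805e-02],
       [-4.92658360e-01,  6.15735751e-01, -6.14944896e-01,
        -8.10013635e-01],
       [ 6.70370723e-04,  7.06920559e-01,  7.07292637e-01,
         1.08413167e+00],
       [ 0.00000000e+00,  0.00000000e+00,  0.00000000e+00,
         1.00000000e+00]])}
top {'vertical_fov': 48.64484929972669, 'cx': 323.4336470164123, 'cy': 201.11893996127736, 'extrinsics': array([[-0.06766164,  0.97329153, -0.21937525,  0.25681004],
       [-0.99770487, -0.06658407,  0.01231055,  0.03657938],
       [-0.00262514,  0.2197047 ,  0.97556289,  1.38213775],
       [ 0.        ,  0.        ,  0.        ,  1.        ]])}
{'time_s': 0.1, 'q': array([-1.44127248e+00,  1.81475456e-01,  1.60791063e+00,  1.33329221e-05,
        1.35381207e+00, -2.06277768e-01]), 'dq': array([-0.00106273, -0.00198892, -0.00290155, -0.00160561, -0.00061375,
       -0.00050171]), 'joint_efforts': array([ 1.86653810e-04, -4.45878482e+01, -3.52237487e+01, -1.85508761e-04,
        4.17261530e-03,  8.88801907e-06]), 'eef_pos': array([ 0.18944398, -0.54236507,  0.23046809]), 'eef_rot': array([ 0.11759869,  0.69718959,  0.11873276, -0.69713683]), 'wrist_force': array([-0.85607544, -0.01195034,  0.19041964]), 'torque': array([-0.03206375,  0.01203267, -0.01272808]), 'opening': 1.0014122247202002}
```

View pics/scene0.png

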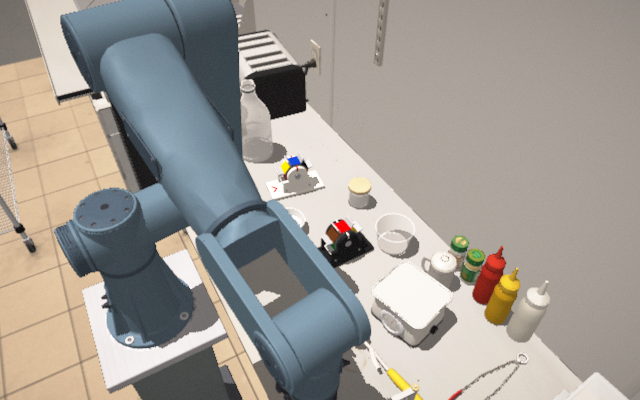

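View pics/top0.png

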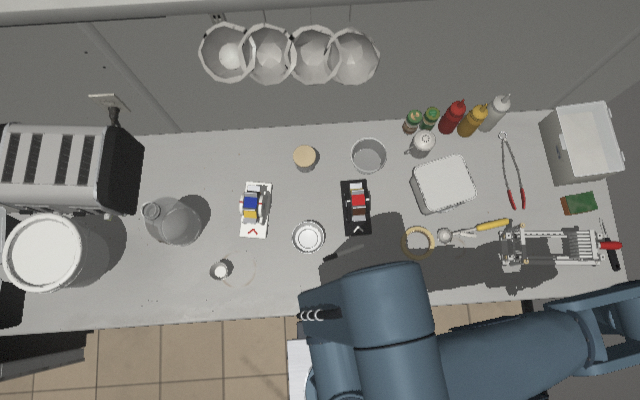

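Run:
```python
import cv2,numpy as np
a=cv2.imread("pics/top0.png")[165:255,215:325];b=cv2.imread("pics/scene0.png")[140:210,250:340]
f=lambda i:cv2.resize(i,(int(i.shape[1]*400/i.shape[0]),400),interpolation=cv2.INTER_CUBIC)
a,b=f(a)[:,:400],f(b)[:,:400]
cv2.imwrite("pics/crop0.png",np.hstack([a,b]))
```

```text
(no output)
```

View pics/crop0.png

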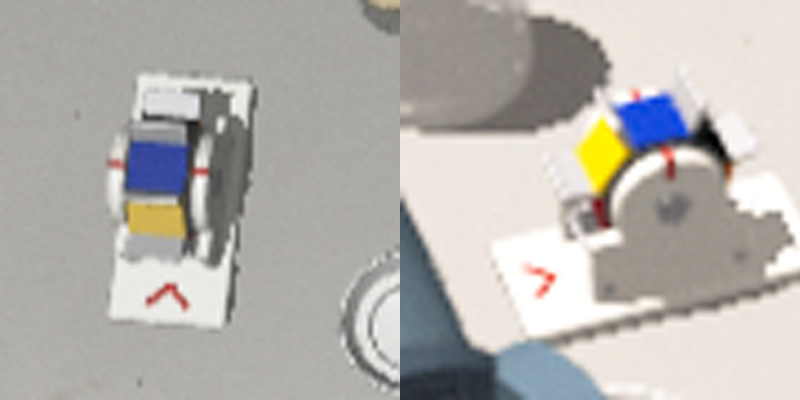

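```bash
cat > h.py <<'E'
import numpy as np
from bench import status, optics
def cal(n):
    c=optics.get_calibration(n); return 200/np.tan(np.radians(c["vertical_fov"])/2),c["cx"],c["cy"],c["extrinsics"]
def back(n,u,v,z):
    f,cx,cy,E=cal(n); d=E[:3,:3]@np.array([(u-cx)/f,-(v-cy)/f,-1]); p=E[:3,3]; return p+d*(z-p[2])/d[2]
def proj(n,P):
    f,cx,cy,E=cal(n); c=E[:3,:3].T@(np.array(P)-E[:3,3]); return cx-f*c[0]/c[2], cy+f*c[1]/c[2]
E
python3 - <<'E'
from h import *
from scipy.spatial.transform import Rotation as R
np.set_printoptions(precision=4,suppress=True)
C=np.array([back("top",215+x/4.444,165+y/4.444,.014) for x,y in[(138,73),(255,83),(230,326),(108,318)]])
print(C, C.mean(0)); 
for i in range(4): print(np.linalg.norm(C[i]-C[(i+1)%4]))
I=np.array([back("top",215+x/4.444,165+y/4.444,.109) for x,y in[(116,163),(200,171)]]);print(I,I.mean(0))
S=[back("scene",250+(x-400)/5.714,140+y/5.714,.109) for x,y in [(637,95),(671,160)]];print(np.array(S))
d=(C[0]+C[1]-C[2]-C[3]);print("yaw",np.arctan2(d[1],d[0]))
for n,u,v,z in [("ram",308,236,.043),("jar",305,158,.078),("bottle",152,211,.2),("cup",221,268,.05),("blackidx",357,200,.109)]: print(n,back("top",u,v,z))
o=status.get_obs();q=o["eef_rot"];print(R.from_quat(q[[1,2,3,0]]).as_matrix())
E
```

```text
[[0.6459 0.2622 0.014 ]
 [0.6327 0.1784 0.014 ]
 [0.458  0.2033 0.014 ]
 [0.4695 0.2884 0.014 ]] [0.5515 0.2331 0.014 ]
0.08487560965144877
0.17643353577140974
0.08588469263280563
0.17835830447247916
[[0.558  0.2629 0.109 ]
 [0.5487 0.2075 0.109 ]] [0.5534 0.2352 0.109 ]
[[0.5579 0.2589 0.109 ]
 [0.5484 0.1999 0.109 ]]
yaw -0.1445946176836412
ram [0.4524 0.074  0.043 ]
jar [0.6902 0.0677 0.078 ]
bottle [0.527 0.49  0.2  ]
cup [0.373  0.3388 0.05  ]
blackidx [ 0.5397 -0.0785  0.109 ]
[[-0.0002  0.3295 -0.9441]
 [ 0.0016 -0.9441 -0.3295]
 [-1.     -0.0016 -0.0003]]
```

```bash
python3 -m jog '[0,-15,-13,0,0, 0,-45,-39,0,0, 0,-80,-70,0,0, 0,-115,-100,0,0, 0,-150,-131,0,0]'; python3 -m jog '[0,-35,-30.5,0,0, 0,-70,-61,0,0, 0,-105,-92,0,0, 0,-140,-122,0,0, 0,-175,-153,0,0]'
```

```text
time_s: 0.6
eef_pos: [0.2639, -0.3562, 0.2307]
eef_rot: [-0.118, -0.697, -0.118, 0.697]
wrist_force: [0.3, -0.7, -0.2]
opening: 0.142
time_s: 1.1
eef_pos: [0.3506, -0.1406, 0.2312]
eef_rot: [0.118, 0.697, 0.118, -0.697]
wrist_force: [1.0, -0.7, -0.6]
opening: 0.003
```

```bash
python3 -m jog '[0,-35,-30.5,0,0, 0,-70,-61,0,0, 0,-105,-92,0,0, 0,-140,-122,0,0, 0,-175,-153,0,0]'; python3 -m jog '[0,-34,-30,7,0, 0,-68,-60,14,0, 0,-100,-88,21,0, 0,-125,-109,28,0, 0,-136,-119,28,0]';  python3 -m jog '[0,0,0,0,0,0,0,0,0,0,0,0,0,0,0,0,0,0,0,0,0,0,0,0,0]'
cat > pose.py <<'E'
from h import *
from scipy.spatial.transform import Rotation as R
c=np.array([.552,.234]); yaw=-.15
d=np.array([np.cos(yaw),np.sin(yaw)]); n=np.array([-d[1],d[0]])
o=status.get_obs();M=R.from_quat(o["eef_rot"][[1,2,3,0]]).as_matrix();p=o["eef_pos"]
print("case-frame mm",np.round(1000*np.array([(p[:2]-c)@d,(p[:2]-c)@n,p[2]]),1),"tool z in case",np.round([M[:2,2]@d,M[:2,2]@n],3),"q",np.round(o["q"],2),"F",np.round(o["wrist_force"],1),o["time_s"])
E
python3 - <<'E'
import pose,cv2
from h import *
f=lambda i:cv2.resize(i,(400,400),interpolation=cv2.INTER_CUBIC)[:,:,::-1]
a=optics.camera("top")[160:260,210:310];b=optics.camera("scene")[120:220,230:330]
cv2.imwrite("pics/c1.png",np.hstack([f(a),f(b)]))
E
```

```text
time_s: 1.6
eef_pos: [0.4375, 0.0753, 0.2312]
eef_rot: [0.118, 0.697, 0.118, -0.697]
wrist_force: [1.7, -1.1, 0.0]
opening: -0.001
time_s: 2.1
eef_pos: [0.5049, 0.2433, 0.2306]
eef_rot: [0.054, -0.705, 0.054, 0.705]
wrist_force: [-0.2, -0.0, 0.0]
opening: -0.001
time_s: 2.6
eef_pos: [0.5049, 0.2399, 0.2315]
eef_rot: [-0.054, 0.705, -0.054, -0.705]
wrist_force: [0.9, -0.5, -0.4]
opening: -0.002
case-frame mm [-47.5  -1.2 231.5] tool z in case [-1.     0.004] q [ 0.23  0.14  1.65 -0.    1.35  1.96] F [ 0.9 -0.5 -0.4] 2.6
```

View pics/c1.png

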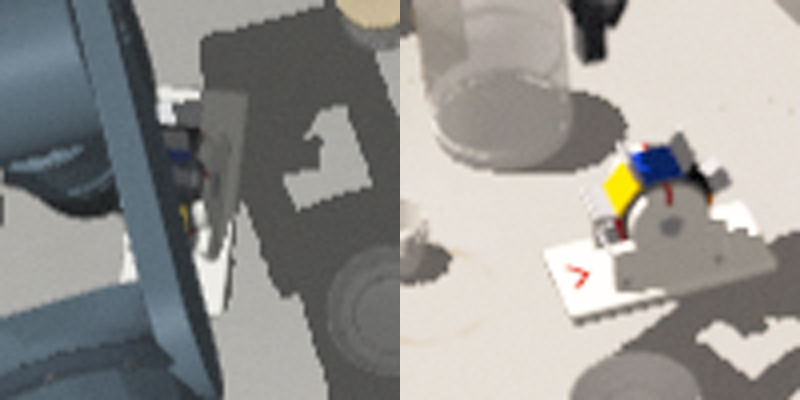

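```bash
python3 -m jog '[20,0,0,0,0, 50,0,0,0,0, 80,0,0,0,0, 100,0,0,0,0, 109,0,0,0,0]'; python3 -m jog '[0,0,-3,0,0, 0,0,-6,0,0, 0,0,-10,0,0, 0,0,-14,0,0, 0,0,-18,0,0]'; python3 -c 'import pose'
```

```text
time_s: 3.2
eef_pos: [0.5034, 0.2403, 0.1201]
eef_rot: [0.054, -0.704, 0.054, 0.706]
wrist_force: [0.1, -0.1, 0.4]
opening: 0.001
time_s: 3.7
eef_pos: [0.5231, 0.2384, 0.1237]
eef_rot: [-0.054, 0.705, -0.054, -0.705]
wrist_force: [-3.7, 0.3, 3.2]
opening: 0.004
case-frame mm [-2.930e+01  1.000e-01  1.237e+02] tool z in case [-1.     0.003] q [0.22 0.3  1.7  0.   1.15 1.94] F [-3.7  0.3  3.2] 3.7
```

Contact as predicted. Push on past half a click (TCP to about -9 mm).

```bash
python3 -m jog '[0,0,-4,0,0, 0,0,-8,0,0, 0,0,-12,0,0, 0,0,-16,0,0, 0,0,-20,0,0]'; python3 -c 'import pose'
python3 - <<'E'
from h import *; import cv2
b=optics.camera("scene")[120:220,230:330]
cv2.imwrite("pics/c2.png",cv2.resize(b,(400,400),interpolation=cv2.INTER_CUBIC)[:,:,::-1])
E
```

```text
time_s: 4.2
eef_pos: [0.543, 0.2349, 0.1222]
eef_rot: [-0.054, 0.705, -0.054, -0.705]
wrist_force: [-1.4, 0.1, 0.3]
opening: -0.001
case-frame mm [ -9.   -0.5 122.2] tool z in case [-1.     0.003] q [ 0.21  0.33  1.65 -0.    1.15  1.93] F [-1.4  0.1  0.3] 4.2
```

View pics/c2.png

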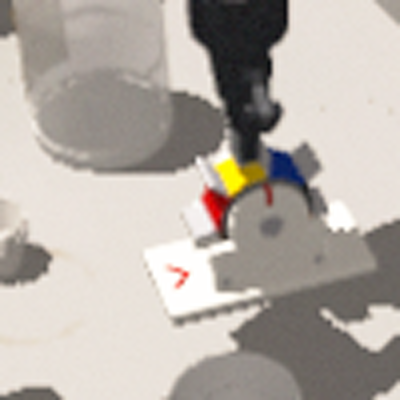

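```bash
python3 -m jog '[-14,0,0,0,0, -28,0,0,0,0, -28,0,10,0,0, -28,0,28,0,0, -28,0,40,0,0]';python3 -m jog '[14,0,0,0,0, 28,0,0,0,0, 28,0,-2,0,0, 28,0,-6,0,0, 28,0,-10,0,0]'; python3 -c 'import pose'; python3 -m jog '[0,0,-4,0,0, 0,0,-8,0,0, 0,0,-12,0,0, 0,0,-16,0,0, 0,0,-20,0,0]';python3 -m jog '[0,0,-4,0,0, 0,0,-8,0,0, 0,0,-10,0,0, 0,0,-10,0,0, 0,0,-10,0,0]'; python3 -c 'import pose'
python3 - <<'E'
from h import *; import cv2
b=optics.camera("scene")[120:220,230:330]
cv2.imwrite("pics/c3.png",cv2.resize(b,(400,400),interpolation=cv2.INTER_CUBIC)[:,:,::-1])
E
```

```text
time_s: 4.75
eef_pos: [0.5014, 0.2414, 0.1506]
eef_rot: [-0.054, 0.705, -0.054, -0.705]
wrist_force: [-0.1, -0.3, -0.9]
opening: -0.001
time_s: 5.25
eef_pos: [0.5137, 0.2395, 0.1223]
eef_rot: [-0.054, 0.705, -0.054, -0.705]
wrist_force: [1.0, -0.0, 0.5]
opening: 0.001
case-frame mm [-38.7  -0.3 122.3] tool z in case [-1.     0.003] q [ 0.23  0.28  1.72 -0.    1.14  1.95] F [ 1.  -0.   0.5] 5.25
time_s: 5.75
eef_pos: [0.5329, 0.2365, 0.1224]
eef_rot: [-0.054, 0.705, -0.054, -0.705]
wrist_force: [-0.4, -0.1, -0.2]
opening: 0.0
time_s: 6.25
eef_pos: [0.5423, 0.235, 0.1222]
eef_rot: [0.054, -0.705, 0.054, 0.705]
wrist_force: [-0.3, 0.3, -0.2]
opening: 0.002
case-frame mm [ -9.7  -0.5 122.2] tool z in case [-1.     0.003] q [0.21 0.33 1.65 0.   1.15 1.93] F [-0.3  0.3 -0.2] 6.25
```

View pics/c3.png

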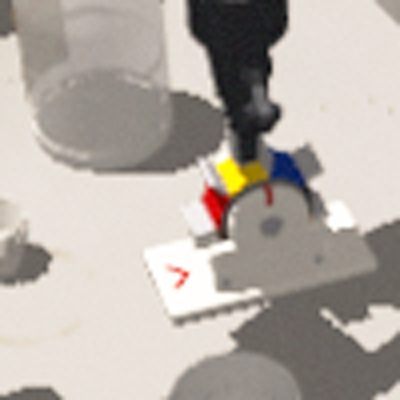

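```bash
python3 -m jog '[0,0,-2,0,0, 0,0,-4,0,0, 0,0,-6,0,0, 0,0,-6,0,0, 0,0,-6,0,0]'; python3 -c 'import pose'
cat > look.py <<'E'
import sys,cv2
from h import *
b=cv2.cvtColor(optics.camera("scene"),cv2.COLOR_RGB2BGR)[120:220,230:330]
cv2.imwrite(f"pics/{sys.argv[1]}.png",cv2.resize(b,(400,400),interpolation=cv2.INTER_CUBIC))
h=cv2.cvtColor(b,cv2.COLOR_BGR2HSV).astype(int)
for k,lo,hi in[("blue",105,130),("yellow",22,35),("red",-1,5),("brown",6,18),("green",45,80)]:
    m=(h[25:65,40:82,0]>lo)&(h[25:65,40:82,0]<hi)&(h[25:65,40:82,1]>130)&(h[25:65,40:82,2]>50)
    y,x=np.nonzero(m)
    if len(x)>4: print(k,len(x),np.round([4*(x.mean()+40),4*(y.mean()+25)]))
E
python3 look.py c4
```

```text
time_s: 6.8
eef_pos: [0.5484, 0.2341, 0.1223]
eef_rot: [-0.054, 0.705, -0.054, -0.705]
wrist_force: [-0.1, -0.0, -0.2]
opening: 0.0
case-frame mm [ -3.6  -0.5 122.3] tool z in case [-1.     0.003] q [0.2  0.34 1.64 0.   1.16 1.93] F [-0.1 -0.  -0.2] 6.8
blue 19 [298. 177.]
yellow 57 [256. 166.]
red 58 [224. 188.]
```

```bash
python3 -m jog '[-14,0,0,0,0, -28,0,0,0,0, -28,0,10,0,0, -28,0,28,0,0, -28,0,45,0,0]'; python3 look.py c5; python3 -m jog '[14,0,0,0,0, 28,0,0,0,0, 28,0,-2,0,0, 28,0,-6,0,0, 28,0,-10,0,0]'; python3 -c 'import pose'; python3 -m jog '[0,0,-4,0,0, 0,0,-8,0,0, 0,0,-12,0,0, 0,0,-16,0,0, 0,0,-20,0,0]';python3 -m jog '[0,0,-4,0,0, 0,0,-8,0,0, 0,0,-12,0,0, 0,0,-15,0,0, 0,0,-15,0,0]'; python3 -c 'import pose'; python3 look.py c6
```

```text
time_s: 7.35
eef_pos: [0.5029, 0.2411, 0.1508]
eef_rot: [-0.054, 0.705, -0.054, -0.705]
wrist_force: [0.3, 0.3, 1.2]
opening: 0.001
blue 19 [298. 177.]
yellow 75 [256. 164.]
red 54 [224. 188.]
time_s: 7.9
eef_pos: [0.5145, 0.2393, 0.1222]
eef_rot: [0.054, -0.705, 0.054, 0.705]
wrist_force: [-5.2, 0.1, 2.8]
opening: 0.004
case-frame mm [-37.9  -0.4 122.2] tool z in case [-1.     0.003] q [0.23 0.29 1.72 0.   1.14 1.95] F [-5.2  0.1  2.8] 7.9
time_s: 8.4
eef_pos: [0.5343, 0.2363, 0.1225]
eef_rot: [-0.054, 0.705, -0.054, -0.705]
wrist_force: [-1.1, 0.4, 1.6]
opening: -0.001
time_s: 8.9
eef_pos: [0.5489, 0.2339, 0.1223]
eef_rot: [-0.054, 0.705, -0.054, -0.705]
wrist_force: [0.4, 0.7, 0.2]
opening: -0.001
case-frame mm [ -3.   -0.6 122.3] tool z in case [-1.     0.003] q [ 0.2   0.34  1.64 -0.    1.16  1.93] F [0.4 0.7 0.2] 8.9
yellow 20 [296. 176.]
red 52 [257. 172.]
brown 54 [220. 187.]
```

Red is now up (257,172) with brown behind it. Same stroke again, to brown.

```bash
python3 -m jog '[-14,0,0,0,0, -28,0,0,0,0, -28,0,10,0,0, -28,0,28,0,0, -28,0,45,0,0]'; python3 look.py c7; python3 -m jog '[14,0,0,0,0, 28,0,0,0,0, 28,0,-2,0,0, 28,0,-6,0,0, 28,0,-10,0,0]'; python3 -m jog '[0,0,-4,0,0, 0,0,-8,0,0, 0,0,-12,0,0, 0,0,-16,0,0, 0,0,-20,0,0]';python3 -m jog '[0,0,-4,0,0, 0,0,-8,0,0, 0,0,-12,0,0, 0,0,-15,0,0, 0,0,-15,0,0]'; python3 -c 'import pose'; python3 -m jog '[-14,0,0,0,0, -28,0,0,0,0, -28,0,10,0,0, -28,0,28,0,0, -28,0,45,0,0]'; python3 look.py c8
```

```text
time_s: 9.45
eef_pos: [0.5029, 0.2412, 0.1508]
eef_rot: [-0.054, 0.705, -0.054, -0.705]
wrist_force: [-0.1, 0.2, 0.5]
opening: 0.001
yellow 18 [297. 176.]
red 64 [258. 168.]
brown 51 [221. 186.]
time_s: 10.0
eef_pos: [0.5145, 0.2393, 0.1222]
eef_rot: [0.054, -0.705, 0.054, 0.705]
wrist_force: [-4.4, 1.3, 4.5]
opening: -0.001
time_s: 10.5
eef_pos: [0.5342, 0.2363, 0.1225]
eef_rot: [-0.054, 0.705, -0.054, -0.705]
wrist_force: [-2.2, 0.4, 0.6]
opening: 0.002
time_s: 11.0
eef_pos: [0.549, 0.2339, 0.1223]
eef_rot: [-0.054, 0.705, -0.054, -0.705]
wrist_force: [0.5, -0.9, -1.0]
opening: 0.002
case-frame mm [ -3.   -0.6 122.3] tool z in case [-1.     0.003] q [ 0.2   0.34  1.64 -0.    1.16  1.93] F [ 0.5 -0.9 -1. ] 11.0
time_s: 11.5
eef_pos: [0.5029, 0.2412, 0.1508]
eef_rot: [-0.054, 0.705, -0.054, -0.705]
wrist_force: [0.0, -0.2, 0.1]
opening: 0.001
red 18 [287. 182.]
brown 74 [252. 171.]
green 57 [220. 187.]
```

View pics/c8.png

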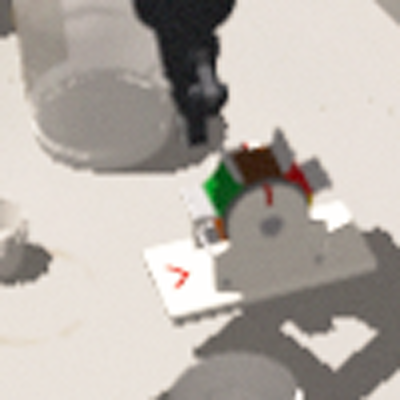

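Brown rests straight up at the index lines, green is next and the case hasn't moved. I'll dwell briefly, then make the last click and retreat upwards.

```bash
python3 -m jog '[0,0,0,0,0, 0,0,0,0,0, 0,0,0,0,0, 0,0,0,0,0, 0,0,0,0,0]'; python3 -m jog '[14,0,0,0,0, 28,0,0,0,0, 28,0,-2,0,0, 28,0,-6,0,0, 28,0,-10,0,0]'; python3 -m jog '[0,0,-4,0,0, 0,0,-8,0,0, 0,0,-12,0,0, 0,0,-16,0,0, 0,0,-20,0,0]';python3 -m jog '[0,0,-4,0,0, 0,0,-8,0,0, 0,0,-12,0,0, 0,0,-15,0,0, 0,0,-15,0,0]'; python3 look.py c9; python3 -m jog '[-14,0,0,0,0, -28,0,0,0,0, -28,0,10,0,0, -28,0,28,0,0, -28,0,45,0,0]'; python3 -m jog '[-15,0,10,0,0, -40,0,20,0,0, -70,0,30,0,0, -85,0,40,0,0, -85,0,40,0,0]'
python3 look.py c10
python3 - <<'E'
from h import *; import cv2
a=optics.camera("scene");cv2.imwrite("pics/f.png",a[:,:,::-1])
E
```

```text
time_s: 12.05
eef_pos: [0.5042, 0.2408, 0.1502]
eef_rot: [0.054, -0.705, 0.054, 0.705]
wrist_force: [0.9, -0.1, -0.7]
opening: -0.001
time_s: 12.55
eef_pos: [0.5142, 0.2394, 0.1224]
eef_rot: [-0.054, 0.705, -0.054, -0.705]
wrist_force: [-3.8, 0.9, 1.9]
opening: -0.002
time_s: 13.05
eef_pos: [0.5342, 0.2363, 0.1225]
eef_rot: [-0.054, 0.705, -0.054, -0.705]
wrist_force: [-1.9, 0.8, 1.2]
opening: 0.0
time_s: 13.55
eef_pos: [0.549, 0.2339, 0.1223]
eef_rot: [-0.054, 0.705, -0.054, -0.705]
wrist_force: [-0.1, -0.2, -0.2]
opening: -0.002
red 7 [279. 194.]
brown 81 [229. 186.]
green 44 [256. 168.]
time_s: 14.1
eef_pos: [0.5029, 0.2412, 0.1508]
eef_rot: [-0.054, 0.705, -0.054, -0.705]
wrist_force: [-0.2, -0.3, 0.1]
opening: -0.005
time_s: 14.6
eef_pos: [0.4644, 0.2479, 0.2384]
eef_rot: [-0.054, 0.707, -0.053, -0.703]
wrist_force: [-0.8, -0.3, -0.1]
opening: -0.001
red 7 [279. 194.]
brown 78 [228. 186.]
green 72 [255. 162.]
```

View pics/c10.png

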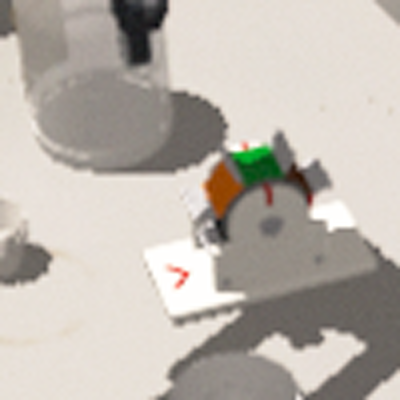

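View pics/f.png

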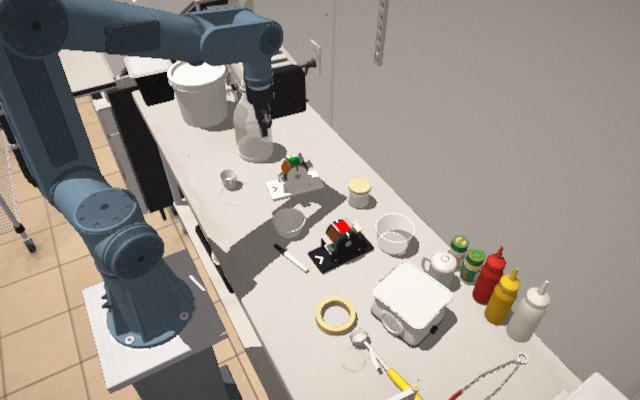

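Green (255,162 in the crop) faces straight up at the index lines, with orange behind it. The case is in place, the black counter still shows red, the bystanders look unmoved, and the arm is clear. I'm handing in.

```bash
python3 -c 'from bench import hand_in; print(hand_in())'
```

```text
the job is handed in; nothing more can be done
None
```

The white-cased counter now shows green at the index lines, and I handed the job in with the arm clear at about 14.7 s of the 48 s allowed. No verdict was reported.

- **Clicks:** With the shut fingertips I pushed the rear upper tab forward four times: blue to yellow, red, brown, then green. I let the wheel rest on brown, untouched, for about a second before the last click.
- **One disagreement:** My first stroke stopped with the wheel balanced at half a click, which I took for yellow. A second stroke showed it, and pushing 6 mm further finished the click. The later clicks went through in one stroke each.
- **Forces:** The wrist readings at the end of each move peaked at about 6 N. Forces between readings and on the case itself were not measured.
- **Last checks:** In the final camera image green was straight up, at the same spot where blue rested at the start. The white case looked unmoved between pictures, and the black counter still showed red on top. The bystanders looked in place by eye; I did not measure their positions again.

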